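# Clear the chip board at the mineral stall

## Robot

A 6-joint arm with a two-finger parallel gripper is mounted at the origin on the work surface. World frame = base frame: x ahead of the robot, y to its left, z up, the work surface at z = 0. Lengths are in m, angles in degrees, forces in N, time in s.
With the tool pointing down it reaches from about 0.25 to 0.775 m from the base axis. Payload 4 kg.
Tool frame: the origin (TCP) lies on the front face of the gripper's body, between the roots of the fingers; the fingertips stand 97 mm ahead of it and the grasp point (between the pads) lies 78 mm ahead of it (manip.grip_point_offset is the distance from the TCP to the grasp point, in m); z points along the fingers, y is the line along which they close (so a half turn about z gives the same grasp; the last joint's range is limited). The gripper opens to 94 mm and grips with 3 to 60 N. Pads are 16 mm wide; open, the fingers measure 119 mm over their backs; the gripper's body (75 mm by 177 mm) begins 78 mm behind the grasp point.
Start: joints at [-69.849, 4.996, 78.535, -0, 96.463, -5.907], TCP at [0.242, -0.494, 0.303] pointing down, gripper open.
Joint ranges: [-177.83, 177.83], [-43.37, 116.18], [15.69, 146.23], [-61.86, 241.86], [9.47, 152.12], [-147.06, 147.06]. Speed limits (degrees/s): [159.86, 159.86, 180, 180, 180, 180].

## Interface

Orientations are given as [roll, pitch, yaw] about the fixed x, y, z axes, in that order (R = Rz(yaw) Ry(pitch) Rx(roll)).
In Python, from rig import manip, grab_frame gives the robot as it stands.
- The arm moves only by the tool apply_moves, never from a script. Its argument "plan" is a list of rows, each a list of 2 entries, a list of its own where there are three numbers: the shift along the tool's x, y, z in cm, then the turn about the tool's z in degrees. A call has exactly 8 rows; each row shifts and turns the commanded pose from where the row before left it, along the tool's axes as they then stand; what a row does not reach is not made up. A row lasts 1/10 s, in which the tool goes at most 50 mm and 8.59 degrees, less where a joint would pass 70% of its speed; a pose out of reach is approached as far as the arm can. A call with a gripper value outside its range is refused whole. "gripper" is the finger opening in cm, from 0 to 9.4, set as the call begins (left out, the last holds). The fingers move at their own pace and stop on an object; the grip force is fixed at half the most. Time passes only in rows, so rows that do not move let the fingers close, or fill a call up. It gives the time, the measured TCP pose, the force, the opening and the grip force at its end, in the units of the state.
- manip.get_obs(): the state, without advancing time (a new reading comes with each control period).
- grab_frame(name): name is "scene" or "top"; returns a dict with "frame" (384x512x3 uint8, red, green, blue), "z_map" (384x512 float32, m along the optical axis (not along the pixel's ray), 0 where there is no reading), "intrinsics" (3x3 intrinsics, pixels), "k1" (the pictures are not rectified: a ray, as slopes to the right and down, at radius r is drawn at 1 + k1 r^2 times it, then the intrinsics apply), "R" (3x3) and "t" (3): a world point X has camera coordinates R X + t. Camera axes: x right, y down, z forward; pixel columns grow to the right and rows downward; lengths in m; the calibration is good to about 2 mm. A picture is of the moment at which its call begins.
- manip.hand_in(): hands the job in; it is judged then, once.
The state is a dict: "clock": time; "joint_pos": joint angles; "dq": joint speeds; "joint_efforts": joint torques, N m; "eef_pos": TCP position; "orientation": TCP orientation; "contact_force": force on the tool from outside, world axes, zero at the start; "wrist_torque": the same for the moment, N m; "opening": opening from 0.0 (shut) to 1.0 (fully open); "grip_force": force on a finger pad.
Only numpy, scipy, OpenCV 4.12 (cv2) and the standard library are available. Lean on these libraries where they do the work, as an engineer would, in place of code of your own. Each camera call takes 0.05 s, during which the arm holds its last target. There are 200 camera calls.

## Task

First nest the white cup that stands among the stone chips upright and fully home in the matching cup on the cork coaster, which stays on the coaster. Then set the scraper flat on the open end of the slate and, pressing it lightly (never hard: the slate is polished) so that it keeps touching the slate all the way down, wipe all five chips into the white trough, without touching them with the gripper. Finally stand the scraper upright on its blue mat again; leave the other things on the table where they are.

Things in the scene. Friction and masses are not known exactly. Their poses are not given: they have to be found in the camera images.
- board: fixed chip board, 176 mm wide (its x), 341 mm long (its y, towards the trough): a dark slate, then a sunken white trough. Pale wooden side fences run its whole length, inner faces at x = -80 and +80 mm, tops at z = 57 mm. Its height over the table differs from day to day. Origin: 3 mm below the fences' underside, under the point of the slate 60 mm short of the trough end; z up
- slate_end (a point): middle of the open end's top edge of the dark slate, at board (0, -170, 45) mm, where the slate is hinged. From here the slate runs 230 mm along the board's +y to the drop into the trough, 160 mm wide between the fences (12 mm above it here). It was left sloping slightly down towards the trough, by an unknown 0 to 4.6 mm at that end (a stiff hinge holds it): follow it by feel
- trough (a point): middle of the white trough's floor, 33 mm below slate_end and 284 mm along y from it. The floor is 160 mm (x) by 99 mm (y); its end wall rises 32 mm above it, the fences close its sides
- scraper: red scraper block with a black rubber foot, about 150 to 310 g. Foot 144 mm (its x) by 36 mm (its y) by 18 mm high; on it a red upright grip 100 mm (x) by 28 mm (y), from z = 18 to z = 73 mm. Starts standing upright on its foot on the mat. Origin: centre of the foot's underside
- cup: empty white stacking cup standing upright among the chips on the slate: 70 mm high; narrow lower half 50 mm across (z = 0 to 31 mm), flared upper half 63 to 69 mm across the rim, wall 4 mm, 70 to 120 g; origin at the centre of its underside, z up
- stack_cup: the matching white cup standing upright on the cork coaster, same size; it has an inner shoulder 37 mm above its underside on which the other cup's foot rests when nested, so that one stands 37 mm higher; sideways play 2.5 mm at the shoulder, 5.5 mm at the rim; origin at the centre of its underside
- coaster: round cork coaster, fixed, 110 mm across, 6 mm thick, on one side of the board; origin at the centre of its underside
- mat: blue mat, fixed, 180 mm (its x) by 75 mm (its y), 4 mm thick, home of the scraper, on the other side of the board; origin at the centre of its underside
- jasper: bystander: loose brick-red rock, 96 mm wide, 70 mm high
- basalt: bystander: loose dark grey rock, 84 mm wide, 60 mm high
- quartz: bystander: loose clear crystal group on a grey foot, 110 x 80 mm, 102 mm high
- sprayer: bystander: clear bottle with blue cap, 60 mm across, 150 mm high
- mug: bystander: blue mug, 84 mm across, 95 mm high
- hammer: bystander: hammer lying on the table, 200 mm long
- chip1: loose flat stone chip, brick red, about 34 mm across and 7 mm thick, 20 g, lying flat on the slate; origin at the centre of its underside
- chip2: loose flat stone chip, marbled white, about 32 mm across and 7 mm thick, 20 g, lying flat on the slate; origin at the centre of its underside
- chip3: loose flat stone chip, orange-brown, about 30 mm across and 7 mm thick, 20 g, lying flat on the slate; origin at the centre of its underside
- chip4: loose flat stone chip, green, about 34 mm across and 7 mm thick, 20 g, lying flat on the slate; origin at the centre of its underside
- chip5: loose flat stone chip, plain white, about 32 mm across and 7 mm thick, 20 g, lying flat on the slate; origin at the centre of its underside
There are look-alikes about, which are no part of the job. Of the things that look like the scraper, the smallest one is meant.

How it is judged (in metres and radians):
On the way, in this order (a step that is already met when the one before it is completed fails the run):
1. the cup is nested upright and fully home in the matching cup (horizontal distance between cup and stack_cup below 0.006 m and z of cup in the frame of stack_cup between 0.03 and 0.04 m and angle between cup's own z axis and vertical below 0.12 rad and angle between stack_cup's own z axis and vertical below 0.1 rad), for 0.2 s.
2. the scraper's foot is pressed flat on the slate near its open end (contact force between scraper and board above 2 N and y of scraper in the frame of board between -0.165 and -0.07 m and z of scraper in the frame of board between 0.036 and 0.049 m and angle between scraper's own z axis and vertical below 0.15 rad), for 0.2 s.
3. the foot is pressed on the slate at its middle (contact force between scraper and board above 2 N and y of scraper in the frame of board between -0.06 and -0.01 m and z of scraper in the frame of board between 0.036 and 0.049 m and angle between scraper's own z axis and vertical below 0.15 rad), for 0.2 s.
4. the foot is pressed on the slate close to the trough (contact force between scraper and board above 2 N and y of scraper in the frame of board between 0 and 0.06 m and z of scraper in the frame of board between 0.036 and 0.049 m and angle between scraper's own z axis and vertical below 0.15 rad), for 0.2 s.
At the end, for the whole second after the job is handed in: Cup nested upright in its match: within 6 mm of its axis, 30 to 40 mm above its foot; that cup upright within 35 mm of the coaster's centre; all chips in the trough; scraper upright on the mat, within 50 mm along and 30 mm across of its centre; all at rest (all of step 1 and horizontal distance between stack_cup and coaster below 0.035 m and y of chip1 in the frame of board between 0.062 and 0.168 m and x of chip1 in the frame of board between -0.084 and 0.084 m and z of each of chip1, chip2, chip3, chip4, chip5 in the frame of board below 0.038 m and y of chip2 in the frame of board between 0.062 and 0.168 m and x of chip2 in the frame of board between -0.084 and 0.084 m and y of chip3 in the frame of board between 0.062 and 0.168 m and x of chip3 in the frame of board between -0.084 and 0.084 m and y of chip4 in the frame of board between 0.062 and 0.168 m and x of chip4 in the frame of board between -0.084 and 0.084 m and y of chip5 in the frame of board between 0.062 and 0.168 m and x of chip5 in the frame of board between -0.084 and 0.084 m and linear speed of each of cup, stack_cup, scraper, chip1, chip2, chip3, chip4, chip5 below 0.02 m/s and angle between scraper's own z axis and vertical below 0.1 rad and height (world z) of scraper below 0.01 m and y of scraper in the frame of mat between -0.03 and 0.03 m and x of scraper in the frame of mat between -0.05 and 0.05 m); the robot touches nothing.
It fails at once if the scraper presses on the board with more than 40 N (contact force between scraper and board above 40 N).
It fails at once if the gripper touches a chip (contact force between the fingers and chip1 above 0.5 N or contact force between the fingers and chip2 above 0.5 N or contact force between the fingers and chip3 above 0.5 N or contact force between the fingers and chip4 above 0.5 N or contact force between the fingers and chip5 above 0.5 N).
It fails at once if a bystander is moved more than 25 mm (distance of any of jasper, basalt, quartz, sprayer, mug, hammer from where it was at the start of the episode above 0.025 m).
It also fails if it takes over 72 s, if anything falls off the work surface, if the arm or the gripper's body presses on something with over 40 N, if the wrist force passes 120 N, or if a joint passes its speed limit or range.

## Working session

There is one attempt and no reset: what is moved stays moved. The work goes in short steps, Python scripts to look and compute and a tool call to move; the robot and the scene stay as the last step left them, time stands still between calls to the robot, and variables do not carry over. Pictures are saved under pics/ and viewed, at most 10 in all, crops included, and the job is handed in when it is done.

Besides the shell and the picture viewer there is one more tool, called after "Request:" by a JSON object that holds its "op" and its "data", one argument or row to a line. apply_moves: Moves the arm, as the interface text tells. Its arguments: {"type":"object","properties":{"plan":{"type":"array","items":{"type":"array"}},"gripper":{"type":"number"}},"required":["plan"]}

```bash
mkdir -p pics; ls
cat > h.py <<'E'
import numpy as np, cv2, json
from rig import manip, grab_frame
np.set_printoptions(precision=4, suppress=True)
def cloud(f):
    K=f["intrinsics"];z=f["z_map"];h,w=z.shape
    u,v=np.meshgrid(np.arange(w),np.arange(h))
    x=(u-K[0,2])/K[0,0];y=(v-K[1,2])/K[1,1]
    xs,ys=x.copy(),y.copy()
    for _ in range(8):
        r2=xs**2+ys**2; s=1+f["k1"]*r2; xs=x/s;ys=y/s
    P=np.stack([xs*z,ys*z,z],-1)
    W=(P-np.array(f["t"]))@np.array(f["R"])
    W[z<=0]=np.nan
    return W
E
python3 - <<'E'
from h import *
for n in("scene","top"):
    f=grab_frame(n); cv2.imwrite(f"pics/{n}0.png",f["frame"][:,:,::-1]); np.save(n+"0.npy",f,allow_pickle=True)
    print(n,f["k1"],f["intrinsics"],-np.array(f["R"]).T@f["t"])
o=manip.get_obs();print(o, manip.grip_point_offset)
E
```

```text
pics
scene -0.08781259339129567 [[349.1775   0.     253.3304]
 [  0.     349.1775 186.61  ]
 [  0.       0.       1.    ]] [ 0.9906 -0.8057  0.919 ]
top -0.01557657991869261 [[437.1835   0.     260.3063]
 [  0.     437.1835 188.5985]
 [  0.       0.       1.    ]] [0.37   0.0021 1.3455]
{'clock': 0.1, 'joint_pos': array([-69.851 ,   5.036 ,  78.6121,   0.0001,  96.4621,  -5.9073]), 'dq': array([ 0.0568, -0.0347, -0.23  ,  0.0019, -0.0076,  0.0518]), 'joint_efforts': array([  0.0028, -34.1253, -30.3301,   0.0722,   0.0304,  -0.0001]), 'eef_pos': array([ 0.2415, -0.4938,  0.3016]), 'orientation': array([-179.8904,   -0.0115,   26.0563]), 'contact_force': array([-0.356 , -0.1882,  0.5728]), 'wrist_torque': array([-0.0176, -0.0105, -0.0398]), 'grip_force': 0.0, 'opening': 0.9956465474616786} 0.0784
```

View pics/scene0.png

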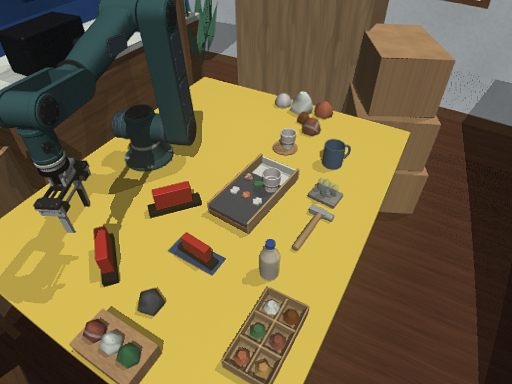

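View pics/top0.png

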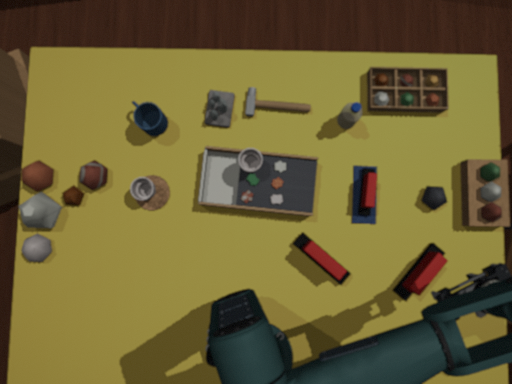

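The top view shows the robot at the bottom, with world x pointing up and world y pointing left. The board is at about (258,182), with its trough at the left end. The cup is at (250,160) and the stack cup at (143,188) on the coaster at (152,192). The scraper is at (368,192) on the blue mat, and the chips lie between columns 245 and 285.

```bash
cat >> h.py <<'E'
def circ(P):
    A=np.c_[2*P[:,:2],np.ones(len(P))];b=(P[:,:2]**2).sum(1)
    s=np.linalg.lstsq(A,b,rcond=None)[0]; return s[:2],np.sqrt(s[2]+s[:2]@s[:2])
def rect(P):
    (c,s,a)=cv2.minAreaRect((P[:,:2]*1000).astype(np.float32)); return np.array(c),np.array(s),a
def box(W,x0,x1,y0,y1):
    return W[y0:y1,x0:x1].reshape(-1,3)
E
python3 - <<'E'
from h import *
f=np.load("top0.npy",allow_pickle=True).item(); W=cloud(f); I=f["frame"]; hsv=cv2.cvtColor(I,cv2.COLOR_RGB2HSV)
print("table z",np.nanmedian(box(W,150,200,220,260)[:,2]))
def sel(b,lo,hi):
    P=box(W,*b);P=P[np.isfinite(P).all(1)];return P[(P[:,2]>lo)&(P[:,2]<hi)]
b=(190,330,140,225)
P=sel(b,.02,.2)
print("zhist",np.histogram(P[:,2],bins=np.arange(.02,.15,.004)))
# cup rims
for n,b in(("cup",(232,270,142,178)),("stack",(125,162,170,206))):
    P=sel(b,0,.3); m=np.percentile(P[:,2],99); 
    Q=P[P[:,2]>m-.006]; print(n,m,circ(Q),len(Q),rect(Q))
P=sel((120,180,165,220),.003,.012);print("coaster",rect(P),circ(P),np.median(P[:,2]))
b=(345,385,160,228)
P=sel(b,.06,.1);print("grip",rect(P),np.median(P[:,2]))
P=sel(b,.012,.03);print("foot",rect(P))
m=cv2.inRange(hsv,(100,100,30),(125,255,255)); P=box(W,*b)[box(m[...,None],*b)[:,0]>0];print("mat",rect(P[np.isfinite(P).all(1)]),np.nanmedian(P[:,2]))
E
```

```text
table z 0.0002405827162243953
zhist (array([ 124,   31,   32,   62,   35,  197, 1403, 1704,  635,  408,  290,
         48,    1,    4,    8,   45,   59,   26,   17,    9,    8,   13,
         15,   27,   60,   15,    2,    0,    0,    0,    0,    0]), array([0.02 , 0.024, 0.028, 0.032, 0.036, 0.04 , 0.044, 0.048, 0.052,
       0.056, 0.06 , 0.064, 0.068, 0.072, 0.076, 0.08 , 0.084, 0.088,
       0.092, 0.096, 0.1  , 0.104, 0.108, 0.112, 0.116, 0.12 , 0.124,
       0.128, 0.132, 0.136, 0.14 , 0.144, 0.148]))
cup 0.12054245969174021 (array([0.5748, 0.0338]), np.float64(0.03194643927996686)) 91 (array([575.3446,  32.7628]), array([63.7211, 65.3765]), 1.1703981161117554)
stack 0.07934157607519102 (array([0.4915, 0.3502]), np.float64(0.032187591112184916)) 83 (array([491.8661, 351.128 ]), array([65.9262, 66.0899]), 63.222251892089844)
coaster (array([486.7052, 345.5411]), array([167.6076, 186.8376]), 1.0762683153152466) (array([0.4888, 0.3494]), np.float64(0.06305446290579816)) 0.005660820130816765
grip (array([ 498.4449, -320.0503]), array([30.0807, 99.4099]), 82.41339111328125) 0.07623236204306232
foot (array([ 493.9555, -319.0392]), array([ 35.8598, 153.7078]), 83.87726593017578)Traceback (most recent call last):
  File "<stdin>", line 17, in <module>
  File "h.py", line 21, in box
    return W[y0:y1,x0:x1].reshape(-1,3)
           ~~~~~~~~~~~~~~~~~~~~~~^^^^^^
ValueError: cannot reshape array of size 2720 into shape (3)
```

Run:
```python
from h import *
f=np.load("top0.npy",allow_pickle=True).item(); W=cloud(f); I=f["frame"]; hsv=cv2.cvtColor(I,cv2.COLOR_RGB2HSV)
fin=np.isfinite(W).all(2)
def mk(b,lo,hi):
    m=np.zeros(fin.shape,bool);m[b[2]:b[3],b[0]:b[1]]=1;return m&fin&(W[...,2]>lo)&(W[...,2]<hi)
Z=.0
mm=cv2.inRange(hsv,(100,100,30),(125,255,255))>0
m=mk((345,385,160,228),-.01,.02)&mm;print("mat",rect(W[m]),np.median(W[m][:,2]))
# fences: outer board region >.05 outline
b=(190,330,140,225)
m=mk(b,.02,.075);m8=cv2.morphologyEx(m.astype(np.uint8),cv2.MORPH_OPEN,np.ones((3,3)));print("board",rect(W[m8>0]))
c,s,a=rect(W[m8>0])
# dark slate
S=mk(b,.03,.07)&(hsv[...,2]<90)&(hsv[...,1]<110); S=cv2.erode(S.astype(np.uint8),np.ones((3,3)))>0
print("slate",rect(W[S]))
P=W[S];A=np.c_[P[:,:2],np.ones(len(P))]
for _ in range(4):
    co=np.linalg.lstsq(A,P[:,2],rcond=None)[0];r=P[:,2]-A@co;k=abs(r)<2.5*r.std();P=P[k];A=A[k]
print("slate plane",co,r.std(),len(P))
# top of wooden fence pixels
wd=mk(b,.055,.075)&(hsv[...,2]>90)
print("fence z",[ (W[wd&(W[...,0]>c[0]/1000)][:,i].mean(),W[wd&(W[...,0]<c[0]/1000)][:,i].mean()) for i in(0,1,2)])
for side in (1,-1):
    Q=W[wd&(side*(W[...,0]-c[0]/1000)>.05)&(abs(W[...,1]-.02)<.15)]
    A=np.c_[Q[:,1],np.ones(len(Q))];co=np.linalg.lstsq(A,Q[:,0],rcond=None)[0];print(side,co,len(Q),np.median(Q[:,2]), np.percentile(Q[:,1],[1,99]))
# cork
ck=mk((120,180,165,220),.002,.02)&(hsv[...,0]<20)&(hsv[...,1]<190)
print("coaster",rect(W[ck]),ck.sum())
# nearby heights
for n,b in(("scraperB",(285,355,228,290)),("scraperC",(390,450,238,305)),("mug",(125,172,95,140)),("quartz",(200,240,85,130)),("hammer",(240,315,82,120)),("spray",(335,365,95,135))):
    q=mk(b,.02,.3);print(n,rect(W[q]),np.percentile(W[q][:,2],98))
# chips: non-dark blobs on slate
t=mk((235,315,155,215),.03,.075)
cv2.imwrite("pics/b.png",cv2.resize(I[135:230,185:335,::-1],None,fx=5,fy=5,interpolation=cv2.INTER_CUBIC))
```

```text
mat (array([ 490.1388, -316.1054]), array([ 66.0179, 169.955 ]), 88.28591918945312) 0.0038343673430502314
board (array([522.9685,  10.8953]), array([342.3328, 176.5776]), 85.1053466796875)
slate (array([519.2912, -41.6833]), array([225.1157, 153.9442]), 85.24640655517578)
slate plane [ 0.0001 -0.0026  0.0481] 0.00251986769566219 2606
fence z [(np.float64(0.5922420946829793), np.float64(0.45221055510275193)), (np.float64(-0.010796049235403662), np.float64(0.006944418559825428)), (np.float64(0.0595624299127227), np.float64(0.0593883305448223))]
1 [0.0888 0.6039] 228 0.060227901422492264 [-0.1248  0.165 ]
-1 [0.0687 0.4426] 329 0.06001216501153833 [-0.1263  0.1657]
coaster (array([481.3291, 331.2664]), array([ 89.5811, 105.6292]), 65.36470031738281) 645
scraperB (array([ 294.4507, -183.939 ]), array([190.3233,  47.4577]), 50.014034271240234) 0.10019099903282726
scraperC (array([ 259.9608, -474.8901]), array([ 48.4525, 189.8532]), 50.3159065246582) 0.10196888696705717
mug (array([713.282 , 340.7744]), array([105.4481,  83.6794]), 17.290773391723633) 0.0984026454877717
quartz (array([751.2242, 135.5804]), array([ 77.2459, 108.9156]), 83.032958984375) 0.09345046105192147
hammer (array([779.9167, -45.1926]), array([ 87.248, 199.764]), 3.719695806503296) 0.030967432144316874
spray (array([ 722.1418, -259.5421]), array([58.305 , 55.7862]), 45.43067932128906) 0.15304721872313656
```

View pics/b.png

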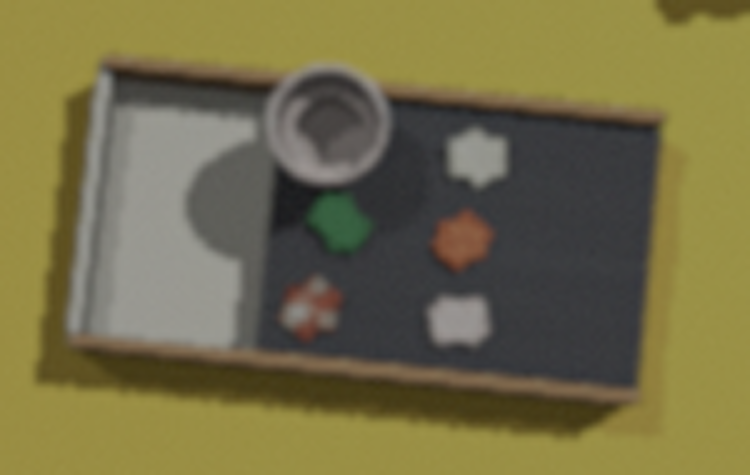

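The crop shows the slate between columns 265 and 650. The cup sits against the far fence at about (328,125), and the chips all lie left of column 510. That leaves about 80 mm of open slate at the right end for the scraper foot.

Request:
{"op": "apply_moves", "data": {
  "plan": [
    [[0,0,0],7.75],
    [[0,0,0],7.75],
    [[0,0,0],7.75],
    [[0,0,0],7.75],
    [[2.2,-4.2,0],0],
    [[2.2,-4.2,0],0],
    [[2.2,-4.2,0],0],
    [[2.2,-4.2,0],0]
  ],
  "gripper": 9.4
}}

```text
clock: 0.9
eef_pos: [0.3442, -0.3327, 0.3021]
orientation: [-180.0, 0.0, -5.0]
contact_force: [0.2, -0.6, 0.3]
opening: 1.001
grip_force: 0.0
```

Request:
{"op": "apply_moves", "data": {
  "plan": [
    [[2.2,-4.2,0],0],
    [[2.2,-4.2,0],0],
    [[2.2,-4.2,0],0],
    [[2.2,-4.2,0],0],
    [[2.2,-4.2,0],0],
    [[2.2,-4.2,0],0],
    [[2.2,-4.2,0],0],
    [[1.5,-3.0,0],0]
  ]
}}

```text
clock: 1.7
eef_pos: [0.5409, -0.0233, 0.302]
orientation: [-180.0, 0.1, -4.8]
contact_force: [0.4, -0.9, -0.1]
opening: 1.0
grip_force: 0.0
```

Request:
{"op": "apply_moves", "data": {
  "plan": [
    [[1.4,-3.1,0],0],
    [[1.4,-3.1,0],0],
    [[0,0,0],0],
    [[0,0,0],0],
    [[0,0,0],0],
    [[0,0,0],0],
    [[0,0,0],0],
    [[0,0,0],0]
  ]
}}

```text
clock: 2.5
eef_pos: [0.5731, 0.0325, 0.3029]
orientation: [180.0, -0.0, -5.0]
contact_force: [-0.2, 0.3, 0.7]
opening: 0.997
grip_force: 0.0
```

Run:
```python
from h import *
for n in("top","scene"):
    f=np.load(n+"0.npy",allow_pickle=True).item(); W=cloud(f);hsv=cv2.cvtColor(f["frame"],cv2.COLOR_RGB2HSV)
    for nm,c,zt in(("cup",(.575,.0336),.1165),("stack",(.4915,.3502),.076)):
        m=(np.hypot(W[...,0]-c[0],W[...,1]-c[1])<.05)&(W[...,2]>zt-.02)&(W[...,2]<zt+.02)&(hsv[...,1]<80)
        P=W[m]; 
        z=np.percentile(P[:,2],95)
        # outer rim: cast contour pixels on rim plane: take hull of points near the rim height
        Q=P[abs(P[:,2]-zt)<.008]; h=cv2.convexHull((Q[:,:2]*1000).astype(np.float32))
        print(n,nm,len(P),z,cv2.minEnclosingCircle(h),circ(h[:,0]),circ(Q))
```

```text
top cup 149 0.12149579612069286 ((575.2723999023438, 33.48625946044922), 34.01881790161133) (array([575.1602,  33.4221]), np.float64(33.2986633175763)) (array([0.5747, 0.0336]), np.float64(0.03176738357178854))
top stack 178 0.07948655466449375 ((492.4334716796875, 350.9123229980469), 34.983367919921875) (array([491.644 , 350.8999]), np.float64(33.83169010403425)) (array([0.4914, 0.3502]), np.float64(0.03208859030556029))
scene cup 202 0.11918814719539268 ((575.9577026367188, 30.884349822998047), 35.44715881347656) (array([576.2008,  31.1956]), np.float64(34.05981296346728)) (array([0.5763, 0.0303]), np.float64(0.03177325562789334))
scene stack 131 0.07721270436066127 ((492.5691223144531, 346.14312744140625), 36.543331146240234) (array([493.0932, 347.0856]), np.float64(34.443485988943635)) (array([0.4927, 0.3478]), np.float64(0.03217795037462024))
```

Request:
{"op": "apply_moves", "data": {
  "plan": [
    [[0.2,0,2],0],
    [[0,0,3],0],
    [[0,0,3],0],
    [[0,0,2],0],
    [[0,0,1.2],0],
    [[0,0,0.8],0],
    [[0,0,0],0],
    [[0,0,0],0]
  ]
}}

```text
clock: 3.3
eef_pos: [0.5758, 0.033, 0.1839]
orientation: [-180.0, -0.1, -4.9]
contact_force: [-0.2, 0.1, -0.4]
opening: 0.998
grip_force: 0.0
```

Request:
{"op": "apply_moves", "data": {
  "plan": [
    [[0,0,0],0],
    [[0,0,0],0],
    [[0,0,0],0],
    [[0,0,0],0],
    [[0,0,0],0],
    [[0,0,0],0],
    [[0,0,0],0],
    [[0,0,0],0]
  ],
  "gripper": 5
}}

```text
clock: 4.1
eef_pos: [0.5755, 0.0329, 0.1832]
orientation: [180.0, -0.1, -5.0]
contact_force: [-0.9, -1.0, 2.5]
opening: 0.721
grip_force: 30.0
```

Request:
{"op": "apply_moves", "data": {
  "plan": [
    [[0,0,-1.5],0],
    [[0,0,-3],0],
    [[0,0,-3],0],
    [[-1,-2.8,-2.5],0],
    [[-1.4,-4,0],0],
    [[-1.4,-4,0],0],
    [[-1.4,-4,0],0],
    [[-1.4,-4,0],0]
  ]
}}

```text
clock: 4.9
eef_pos: [0.5248, 0.2277, 0.283]
orientation: [-180.0, 0.0, -4.9]
contact_force: [-0.4, -0.6, -1.5]
opening: 0.726
grip_force: 30.0
```

Request:
{"op": "apply_moves", "data": {
  "plan": [
    [[-1.4,-4,0],0],
    [[-1.4,-4,0],0],
    [[-1.0,-2.6,0],0],
    [[-0.66,-1.43,0],0],
    [[0,0,0],0],
    [[0,0,0],0],
    [[0,0,0],0],
    [[0,0,0],0]
  ]
}}

```text
clock: 5.7
eef_pos: [0.4923, 0.3484, 0.2828]
orientation: [180.0, -0.0, -5.1]
contact_force: [-0.7, -0.4, -0.9]
opening: 0.727
grip_force: 30.0
```

Run:
```python
from h import *
for n in("top","scene"):
    f=grab_frame(n); np.save(n+"1.npy",f,allow_pickle=True)
    cv2.imwrite(f"pics/{n}1.png",f["frame"][:,:,::-1])
    W=cloud(f);hsv=cv2.cvtColor(f["frame"],cv2.COLOR_RGB2HSV)
    m=(np.hypot(W[...,0]-.4915,W[...,1]-.35)<.07)&(hsv[...,1]<60)&(hsv[...,2]>90)
    P=W[m];print(n,len(P),np.histogram(P[:,2],bins=np.arange(0,.3,.01)))
s=cv2.imread("pics/scene1.png")[90:180,240:360];t=cv2.imread("pics/top1.png")[150:240,100:220]
cv2.imwrite("pics/c1.png",np.hstack([cv2.resize(a,(400,300),interpolation=cv2.INTER_CUBIC) for a in(s,t)]))
print(manip.get_obs()["eef_pos"])
```

```text
top 123 (array([10,  4,  1,  5, 23, 10,  9, 40,  3,  0,  0,  0,  0,  0,  0,  6,  0,
        1, 10,  0,  0,  0,  0,  0,  0,  0,  0,  0,  1]), array([0.  , 0.01, 0.02, 0.03, 0.04, 0.05, 0.06, 0.07, 0.08, 0.09, 0.1 ,
       0.11, 0.12, 0.13, 0.14, 0.15, 0.16, 0.17, 0.18, 0.19, 0.2 , 0.21,
       0.22, 0.23, 0.24, 0.25, 0.26, 0.27, 0.28, 0.29]))
scene 575 (array([ 5, 22, 12, 14, 38, 44, 44, 52,  1,  0,  0,  0,  0,  0,  1, 23, 19,
       12, 22, 48, 48, 54,  6,  3,  2,  3,  3,  0,  0]), array([0.  , 0.01, 0.02, 0.03, 0.04, 0.05, 0.06, 0.07, 0.08, 0.09, 0.1 ,
       0.11, 0.12, 0.13, 0.14, 0.15, 0.16, 0.17, 0.18, 0.19, 0.2 , 0.21,
       0.22, 0.23, 0.24, 0.25, 0.26, 0.27, 0.28, 0.29]))
[0.4921 0.3488 0.2828]
```

View pics/c1.png

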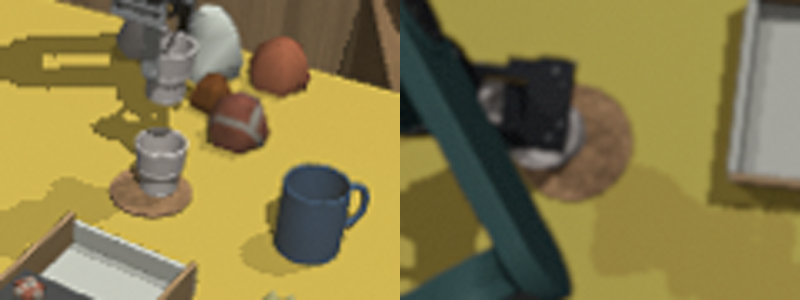

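Run:
```python
from h import *
from scipy.optimize import least_squares as ls
f=np.load("scene1.npy",allow_pickle=True).item();W=cloud(f);hsv=cv2.cvtColor(f["frame"],cv2.COLOR_RGB2HSV)
C=-np.array(f["R"]).T@f["t"]
for nm,z0,c in(("stack",.006,(.492,.349)),("held",.1466,(.4921,.3488))):
  for a,b,r in((.004,.027,.025),(.04,.066,.033)):
    m=(np.hypot(W[...,0]-c[0],W[...,1]-c[1])<.045)&(hsv[...,1]<70)&(hsv[...,2]>70)&(W[...,2]>z0+a)&(W[...,2]<z0+b)
    P=W[m]; d=P[:,:2]-np.array(c); k=d@(C[:2]-np.array(c))>0; P=P[k]
    s=ls(lambda p:np.hypot(P[:,0]-p[0],P[:,1]-p[1])-r,c,loss="soft_l1",f_scale=.001);print(nm,a,len(P),s.x,np.sqrt(2*s.cost/len(P)))
```

```text
stack 0.004 45 [0.4916 0.3495] 0.00118902809379403
stack 0.04 62 [0.4911 0.3495] 0.0015985055149087728
held 0.004 59 [0.4916 0.3495] 0.0016859839783615884
held 0.04 68 [0.4921 0.3457] 0.0020804049146624947
```

Request:
{"op": "apply_moves", "data": {
  "plan": [
    [[0,0,2],0],
    [[0,0,2.5],0],
    [[0,0,1.5],0],
    [[0,0,1.0],0],
    [[0,0,0.5],0],
    [[0,0,0.5],0],
    [[0,0,0.5],0],
    [[0,0,0],0]
  ]
}}

```text
clock: 6.6
eef_pos: [0.4916, 0.3498, 0.1974]
orientation: [180.0, 0.0, -4.9]
contact_force: [-0.2, -0.0, -1.7]
opening: 0.727
grip_force: 30.0
```

Request:
{"op": "apply_moves", "data": {
  "plan": [
    [[0,0,0.3],0],
    [[0,0,0.3],0],
    [[0,0,0.2],0],
    [[0,0,0.2],0],
    [[0,0,0.1],0],
    [[0,0,0.1],0],
    [[0,0,0],0],
    [[0,0,0],0]
  ]
}}

```text
clock: 7.4
eef_pos: [0.4917, 0.3498, 0.1857]
orientation: [180.0, -0.0, -4.9]
contact_force: [-0.2, 0.5, -0.7]
opening: 0.724
grip_force: 30.0
```

Request:
{"op": "apply_moves", "data": {
  "plan": [
    [[0,0,0.1],0],
    [[0,0,0.1],0],
    [[0,0,0.1],0],
    [[0,0,0.1],0],
    [[0,0,0.05],0],
    [[0,0,0.05],0],
    [[0,0,0],0],
    [[0,0,0],0]
  ]
}}

```text
clock: 8.2
eef_pos: [0.4916, 0.3498, 0.1807]
orientation: [180.0, -0.0, -4.9]
contact_force: [-0.7, -0.6, -1.8]
opening: 0.728
grip_force: 30.0
```

Request:
{"op": "apply_moves", "data": {
  "plan": [
    [[0,0,0.05],0],
    [[0,0,0.05],0],
    [[0,0,0.05],0],
    [[0,0,0],0],
    [[0,0,0],0],
    [[0,0,0],0],
    [[0,0,0],0],
    [[0,0,0],0]
  ]
}}

```text
clock: 9.0
eef_pos: [0.492, 0.3502, 0.1802]
orientation: [-179.9, -0.1, -4.9]
contact_force: [-0.8, 0.6, 5.3]
opening: 0.727
grip_force: 30.0
```

Request:
{"op": "apply_moves", "data": {
  "plan": [
    [[0,0,0],0],
    [[0,0,0],0],
    [[0,0,0],0],
    [[0,0,0],0],
    [[0,0,0],0],
    [[0,0,0],0],
    [[0,0,-0.5],0],
    [[0,0,-1],0]
  ],
  "gripper": 9.4
}}

```text
clock: 9.8
eef_pos: [0.4912, 0.3496, 0.1937]
orientation: [179.9, 0.1, -4.9]
contact_force: [-0.3, -0.8, -0.1]
opening: 1.001
grip_force: 0.0
```

Request:
{"op": "apply_moves", "data": {
  "plan": [
    [[0,0,-2],0],
    [[0,0,-4],0],
    [[0,0,-4],0],
    [[0,2,-3],0],
    [[0,4.8,0],0],
    [[0,4.8,0],0],
    [[0,4.8,0],0],
    [[0,4.8,0],0]
  ]
}}

```text
clock: 10.6
eef_pos: [0.4729, 0.137, 0.3256]
orientation: [-180.0, -0.1, -4.9]
contact_force: [0.7, -1.1, -0.3]
opening: 1.001
grip_force: 0.0
```

Run:
```python
from h import *
for n in("top","scene"):
    f=grab_frame(n); W=cloud(f);hsv=cv2.cvtColor(f["frame"],cv2.COLOR_RGB2HSV)
    m=(np.hypot(W[...,0]-.4915,W[...,1]-.35)<.06)&(hsv[...,1]<70)&(W[...,2]>.09)
    P=W[m];print(n,np.percentile(P[:,2],[50,90,98]) ,circ(P[abs(P[:,2]-.113)<.008]))
    np.save(n+"2.npy",f,allow_pickle=True);cv2.imwrite(f"pics/{n}2.png",f["frame"][:,:,::-1])
s=cv2.imread("pics/scene2.png")[100:180,240:350];t=cv2.imread("pics/top2.png")[150:240,100:220]
cv2.imwrite("pics/c2.png",np.hstack([cv2.resize(a,(400,300),interpolation=cv2.INTER_CUBIC) for a in(s,t)]))
```

```text
top [0.1115 0.117  0.1187] (array([0.4911, 0.351 ]), np.float64(0.03170487097110592))
scene [0.1048 0.1147 0.1172] (array([0.4926, 0.3479]), np.float64(0.03148570589055577))
```

View pics/c2.png

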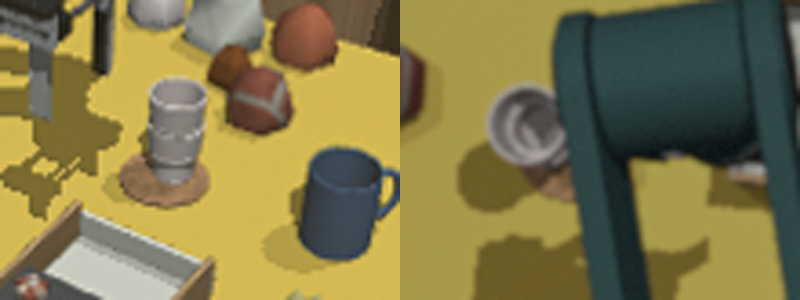

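The picture shows the cup nested upright, with its rim at z of about 0.116 m. That is 37–38 mm above the earlier rim reading, so it is fully home. Next is the scraper.

Run:
```python
from h import *
for n in("top","scene"):
    f=np.load(n+"0.npy",allow_pickle=True).item(); W=cloud(f);hsv=cv2.cvtColor(f["frame"],cv2.COLOR_RGB2HSV)
    near=(abs(W[...,0]-.495)<.1)&(abs(W[...,1]+.319)<.07)
    red=((hsv[...,0]<8)|(hsv[...,0]>172))&(hsv[...,1]>120)
    P=W[near&red&(W[...,2]>.068)];print(n,"griptop",rect(P),np.median(P[:,2]),P.mean(0))
    Q=W[near&red];print(" gripall",rect(Q))
    m=near&(hsv[...,2]<70)&(W[...,2]>.012)&(W[...,2]<.03);print(" foot",rect(W[m]))
    m=near&(cv2.inRange(hsv,(100,100,20),(125,255,255))>0)&(W[...,2]<.012);print(" mat",rect(W[m]))
```

```text
top griptop (array([ 498.583 , -319.7477]), array([28.4558, 98.8418]), 84.07655334472656) 0.07635109624200534 [ 0.4966 -0.3184  0.0762]
 gripall (array([ 503.9619, -319.7518]), array([ 32.6947, 116.1605]), 82.10206604003906)
 foot (array([ 498.8552, -319.5648]), array([ 35.8598, 143.8521]), 83.87726593017578)
 mat (array([ 490.1388, -316.1054]), array([ 66.0179, 169.955 ]), 88.28591918945312)
scene griptop (array([ 500.5157, -325.3444]), array([ 29.7267, 100.4159]), 84.3949203491211) 0.0764304210383166 [ 0.5027 -0.3266  0.076 ]
 gripall (array([ 500.603 , -325.3529]), array([ 29.7267, 100.5911]), 84.3949203491211)
 foot (array([ 500.0695, -325.2851]), array([ 36.4049, 143.8888]), 84.12677001953125)
 mat (array([ 491.7069, -320.4219]), array([ 71.3078, 175.6551]), 88.12213897705078)
```

Request:
{"op": "apply_moves", "data": {
  "plan": [
    [[0.66,4.57,0],0],
    [[0.66,4.57,0],0],
    [[0.66,4.57,0],0],
    [[0.66,4.57,0],0],
    [[0.66,4.57,0],0],
    [[0.66,4.57,0],0],
    [[0.66,4.57,0],0],
    [[0.66,4.57,0],0]
  ]
}}

```text
clock: 11.5
eef_pos: [0.495, -0.2314, 0.3253]
orientation: [180.0, -0.1, -4.9]
contact_force: [1.2, 0.8, -0.4]
opening: 1.004
grip_force: 0.0
```

Request:
{"op": "apply_moves", "data": {
  "plan": [
    [[0.66,4.57,0],0],
    [[0.66,4.57,0],1],
    [[0,0,3],0],
    [[0,0,4],0],
    [[0,0,2],0],
    [[0,0,0],0],
    [[0,0,0],0],
    [[0,0,0],0]
  ]
}}

```text
clock: 12.3
eef_pos: [0.5009, -0.3226, 0.2369]
orientation: [179.9, -0.2, -5.9]
contact_force: [-0.2, -0.0, 0.3]
opening: 1.0
grip_force: 0.0
```

Request:
{"op": "apply_moves", "data": {
  "plan": [
    [[-0.1,0,3],0],
    [[0,0,3],0],
    [[0,0,2],0],
    [[0,0,1.5],0],
    [[0,0,1.1],0],
    [[0,0,0],0],
    [[0,0,0],0],
    [[0,0,0],0]
  ]
}}

```text
clock: 13.1
eef_pos: [0.4995, -0.3229, 0.1298]
orientation: [179.9, -0.1, -5.9]
contact_force: [0.6, -0.4, -0.5]
opening: 0.997
grip_force: 0.0
```

Request:
{"op": "apply_moves", "data": {
  "plan": [
    [[0,0,0],0],
    [[0,0,0],0],
    [[0,0,0],0],
    [[0,0,0],0],
    [[0,0,0],0],
    [[0,0,0],0],
    [[0,0,0],0],
    [[0,0,0],0]
  ],
  "gripper": 2
}}

```text
clock: 13.9
eef_pos: [0.4988, -0.3223, 0.1282]
orientation: [180.0, 0.0, -5.9]
contact_force: [-0.2, 0.5, 0.5]
opening: 0.357
grip_force: 0.0
```

Request:
{"op": "apply_moves", "data": {
  "plan": [
    [[0,0,-0.3],0],
    [[0,0,-0.7],0],
    [[0,0,0],0],
    [[0,0,0],0],
    [[0,0,0],0],
    [[0,0,0],0],
    [[0,0,0],0],
    [[0,0,0],0]
  ]
}}

```text
clock: 14.7
eef_pos: [0.4987, -0.3223, 0.138]
orientation: [-180.0, 0.0, -5.9]
contact_force: [0.3, -0.0, -2.2]
opening: 0.296
grip_force: 30.0
```

Request:
{"op": "apply_moves", "data": {
  "plan": [
    [[0,0,-2],0],
    [[0,0,-3.5],0],
    [[0,0,-3.5],-1],
    [[-0.1,-2.3,-1.2],0],
    [[-0.1,-4.5,0],0],
    [[-0.1,-4.5,0],0],
    [[-0.1,-4.5,0],0],
    [[-0.1,-3.5,0],0]
  ]
}}

```text
clock: 15.5
eef_pos: [0.5102, -0.1273, 0.2403]
orientation: [-180.0, -0.0, -4.9]
contact_force: [0.1, -0.4, -2.9]
opening: 0.299
grip_force: 30.0
```

Run:
```python
from h import *
for n in("top","scene"):
    f0=np.load(n+"0.npy",allow_pickle=True).item(); W=cloud(f0);hsv=cv2.cvtColor(f0["frame"],cv2.COLOR_RGB2HSV)
    u=np.array([.0854,.9964]);v=np.array([.9964,-.0854]);o=np.array([.523,.0105])
    X=(W[...,:2]-o)@v;Y=(W[...,:2]-o)@u
    m=(abs(X)<.105)&(abs(Y)<.19)&(W[...,2]>.056)&(W[...,2]<.072)&(hsv[...,1]>60)&(hsv[...,2]>80)
    m=cv2.morphologyEx(m.astype(np.uint8),cv2.MORPH_OPEN,np.ones((2,2)))>0
    print(n,"fence rect",rect(W[m]),np.median(W[m][:,2]))
    f=grab_frame(n);W=cloud(f);hsv=cv2.cvtColor(f["frame"],cv2.COLOR_RGB2HSV);np.save(n+"3.npy",f,allow_pickle=True)
    cv2.imwrite(f"pics/{n}3.png",f["frame"][:,:,::-1])
    near=(abs(W[...,0]-.51)<.11)&(abs(W[...,1]+.13)<.08)&(W[...,2]>.1)&(W[...,2]<.19)
    red=near&((hsv[...,0]<8)|(hsv[...,0]>172))&(hsv[...,1]>120)
    ft=near&(hsv[...,2]<70)&(W[...,2]<.14)
    for q in(red,ft): print(" ",q.sum(),rect(W[q]),np.percentile(W[q][:,2],[2,98]))
print(manip.get_obs()["eef_pos"])
s=cv2.imread("pics/scene3.png")[110:250,180:340];cv2.imwrite("pics/c3.png",cv2.resize(s,(640,560),interpolation=cv2.INTER_CUBIC))
```

```text
top fence rect (array([520.1749,  -1.0382]), array([338.9577, 182.502 ]), 86.99349212646484) nan
  131 (array([ 472.5745, -120.882 ]), array([31.1448, 28.1333]), 2.3145687580108643) [0.1307 0.1894]
  136 (array([ 463.1827, -121.0605]), array([36.1194, 48.1234]), 85.26361846923828) [0.1222 0.1386]
scene fence rect (array([529.1112,  39.4253]), array([401.6454, 173.1717]), 85.31193542480469) nan
  299 (array([ 513.9637, -125.1799]), array([29.4196, 97.2737]), 85.49774932861328) [0.137  0.1896]
  258 (array([ 513.1938, -124.6256]), array([ 36.5313, 143.221 ]), 85.97163391113281) [0.1158 0.1353]
[ 0.5104 -0.1255  0.2404]
```

View pics/c3.png

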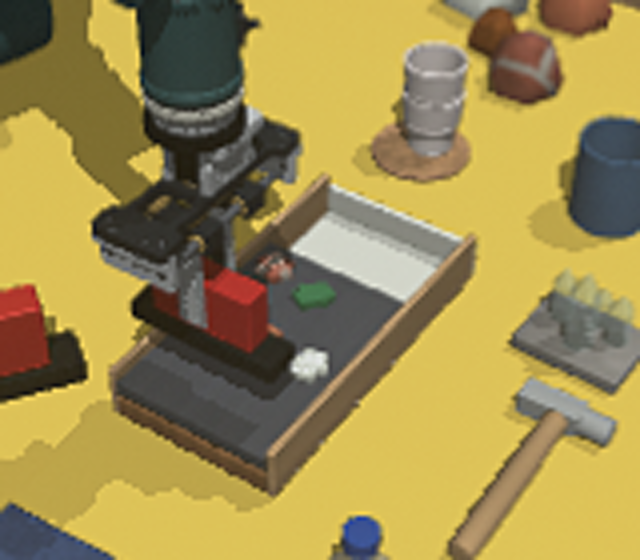

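The picture shows the scraper held level above the open end of the slate, with the chips ahead of it and the fences clear of it. One check of its sideways position against the fences before lowering.

Run:
```python
from h import *
u=np.array([.0854,.9964]);v=np.array([.9964,-.0854]);o=np.array([.523,.0105])
for n in("top","scene"):
    f0=np.load(n+"0.npy",allow_pickle=True).item(); W=cloud(f0);hsv=cv2.cvtColor(f0["frame"],cv2.COLOR_RGB2HSV)
    X=(W[...,:2]-o)@v;Y=(W[...,:2]-o)@u;Z=W[...,2]
    b=np.isfinite(Z)&(hsv[...,1]<170)
    for s in(1,-1):
        m=b&(abs(s*X-.084)<.014)&(abs(Y)<.165)&(Z>.055)&(Z<.068)
        c=np.polyfit(Y[m],X[m],1);print(n,s,m.sum(),c,np.percentile(X[m],[5,50,95]),np.median(Z[m]))
    t=b&(abs(X)<.09)&(Z>.03)&(Y>.14)&(Y<.2);print("  end",np.percentile(Y[t],[95,99]))
    sl=b&(abs(X)<.07)&(hsv[...,2]<100)&(hsv[...,1]<100)&(Y<-.1)&(Y>-.2)&(Z>.035)&(Z<.06);print("  open end",np.percentile(Y[sl],[1,3]),np.median(Z[sl]))
    for a,bb in((-.16,-.11),(-.02,.05)):
        q=b&(abs(X)<.06)&(hsv[...,2]<100)&(hsv[...,1]<100)&(Y>a)&(Y<bb)&(abs(Z-.048)<.01);print("  slatez",a,np.median(Z[q]))
```

```text
top 1 271 [0.0001 0.0831] [0.0795 0.0832 0.0873] 0.06024632489419782
top -1 302 [ 0.0006 -0.0842] [-0.088  -0.0843 -0.0804] 0.06044662691660466
  end [0.1706 0.1714]
  open end [-0.1681 -0.1671] 0.04850885117356513
  slatez -0.16 0.04848392906875608
  slatez -0.02 0.048733019768008555
scene 1 196 [-0.0033  0.0851] [0.079  0.0858 0.089 ] 0.05998208130057417
scene -1 174 [ 0.0011 -0.0821] [-0.0873 -0.0815 -0.0784] 0.059852111665901396
  end [0.1681 0.1704]
  open end [-0.174  -0.1731] 0.04869898090537496
  slatez -0.16 0.04888342845965516
  slatez -0.02 0.04835104101860237
```

Request:
{"op": "apply_moves", "data": {
  "plan": [
    [[0,0,1.5],0],
    [[0,0,2],0],
    [[0,0,1.2],0],
    [[0,0,0.6],0],
    [[0,0,0.3],0],
    [[0,0,0.3],0],
    [[0,0,0],0],
    [[0,0,0],0]
  ]
}}

```text
clock: 16.4
eef_pos: [0.5107, -0.1298, 0.1818]
orientation: [180.0, -0.1, -4.9]
contact_force: [-0.2, -0.1, -2.5]
opening: 0.299
grip_force: 30.0
```

Request:
{"op": "apply_moves", "data": {
  "plan": [
    [[0,0,0.1],0],
    [[0,0,0.1],0],
    [[0,0,0.1],0],
    [[0,0,0.05],0],
    [[0,0,0.05],0],
    [[0,0,0],0],
    [[0,0,0],0],
    [[0,0,0],0]
  ]
}}

```text
clock: 17.2
eef_pos: [0.5104, -0.1296, 0.1772]
orientation: [180.0, -0.0, -4.9]
contact_force: [0.5, -0.1, -2.7]
opening: 0.296
grip_force: 30.0
```

Request:
{"op": "apply_moves", "data": {
  "plan": [
    [[0,0,0.05],0],
    [[0,0,0.05],0],
    [[0,0,0.05],0],
    [[0,0,0.05],0],
    [[0,0,0.05],0],
    [[0,0,0],0],
    [[0,0,0],0],
    [[0,0,0],0]
  ]
}}

```text
clock: 18.0
eef_pos: [0.5104, -0.1296, 0.1747]
orientation: [180.0, -0.0, -4.9]
contact_force: [0.6, 0.2, -1.8]
opening: 0.299
grip_force: 30.0
```

Request:
{"op": "apply_moves", "data": {
  "plan": [
    [[0,0,0.05],0],
    [[0,0,0.05],0],
    [[0,0,0.05],0],
    [[0,0,0],0],
    [[0,0,0],0],
    [[0,0,0],0],
    [[0,0,0],0],
    [[0,0,0],0]
  ]
}}

```text
clock: 18.8
eef_pos: [0.5105, -0.1296, 0.174]
orientation: [180.0, -0.0, -4.9]
contact_force: [-2.3, 1.6, 6.2]
opening: 0.295
grip_force: 30.0
```

Request:
{"op": "apply_moves", "data": {
  "plan": [
    [[0,-0.2,0],0],
    [[0,-0.4,0.004],0],
    [[0,-0.4,0.004],0],
    [[0,-0.4,0.004],0],
    [[0,-0.4,0.004],0],
    [[0,-0.4,0.004],0],
    [[0,-0.2,0.004],0],
    [[0,0,0],0]
  ]
}}

```text
clock: 19.6
eef_pos: [0.5131, -0.106, 0.1739]
orientation: [179.9, -0.1, -4.9]
contact_force: [-0.7, -1.4, 6.7]
opening: 0.296
grip_force: 30.0
```

Request:
{"op": "apply_moves", "data": {
  "plan": [
    [[0,-0.4,0.003],0],
    [[0,-0.4,0.003],0],
    [[0,-0.4,0.003],0],
    [[0,-0.4,0.003],0],
    [[0,-0.4,0.003],0],
    [[0,-0.4,0.003],0],
    [[0,-0.4,0.003],0],
    [[0,-0.4,0.003],0]
  ]
}}

```text
clock: 20.4
eef_pos: [0.5159, -0.0745, 0.1738]
orientation: [179.8, -0.2, -4.9]
contact_force: [-0.1, -4.0, 5.8]
opening: 0.3
grip_force: 30.0
```

Request:
{"op": "apply_moves", "data": {
  "plan": [
    [[0,-0.4,0.006],0],
    [[0,-0.4,0.006],0],
    [[0,-0.4,0.005],0],
    [[0,-0.4,0.005],0],
    [[0,-0.4,0.005],0],
    [[0,-0.4,0.005],0],
    [[0,-0.4,0.005],0],
    [[0,-0.4,0.005],0]
  ]
}}

```text
clock: 21.2
eef_pos: [0.5188, -0.0426, 0.1737]
orientation: [179.8, -0.2, -4.9]
contact_force: [-0.5, -3.8, 7.2]
opening: 0.299
grip_force: 30.0
```

Request:
{"op": "apply_moves", "data": {
  "plan": [
    [[0,-0.4,0.003],0],
    [[0,-0.4,0.003],0],
    [[0,-0.4,0.003],0],
    [[0,-0.4,0.003],0],
    [[0,-0.4,0.003],0],
    [[0,-0.4,0.003],0],
    [[0,-0.4,0.003],0],
    [[0,-0.4,0.003],0]
  ]
}}

```text
clock: 22.0
eef_pos: [0.5216, -0.0108, 0.1735]
orientation: [179.8, -0.2, -4.9]
contact_force: [0.1, -3.0, 6.8]
opening: 0.299
grip_force: 30.0
```

Request:
{"op": "apply_moves", "data": {
  "plan": [
    [[0,-0.4,0.003],0],
    [[0,-0.4,0.003],0],
    [[0,-0.4,0.003],0],
    [[0,-0.4,0.003],0],
    [[0,-0.4,0.003],0],
    [[0,-0.4,0.003],0],
    [[0,-0.4,0.003],0],
    [[0,-0.4,0.003],0]
  ]
}}

```text
clock: 22.8
eef_pos: [0.5244, 0.0211, 0.1734]
orientation: [179.9, -0.2, -4.9]
contact_force: [-1.1, -5.0, 8.3]
opening: 0.294
grip_force: 30.0
```

Request:
{"op": "apply_moves", "data": {
  "plan": [
    [[0,-0.4,0.002],0],
    [[0,-0.4,0.002],0],
    [[0,-0.4,0.002],0],
    [[0,-0.4,0.002],0],
    [[0,-0.4,0.002],0],
    [[0,-0.4,0.002],0],
    [[0,-0.4,0],0],
    [[0,-0.3,0],0]
  ]
}}

```text
clock: 23.6
eef_pos: [0.5271, 0.0521, 0.1733]
orientation: [179.9, -0.2, -4.9]
contact_force: [-0.3, -4.2, 8.3]
opening: 0.292
grip_force: 30.0
```

Run:
```python
from h import *
for n in("top","scene"):
    f=grab_frame(n);np.save(n+"4.npy",f,allow_pickle=True);cv2.imwrite(f"pics/{n}4.png",f["frame"][:,:,::-1])
print(manip.get_obs()["eef_pos"],manip.get_obs()["contact_force"])
s=cv2.imread("pics/scene4.png")[130:230,200:310];t=cv2.imread("pics/top4.png")[140:225,185:295]
cv2.imwrite("pics/c4.png",np.hstack([cv2.resize(a,(400,340),interpolation=cv2.INTER_CUBIC) for a in(s,t)]))
```

```text
[0.5271 0.0525 0.1733] [-0.4988 -2.3937  8.3615]
```

View pics/c4.png

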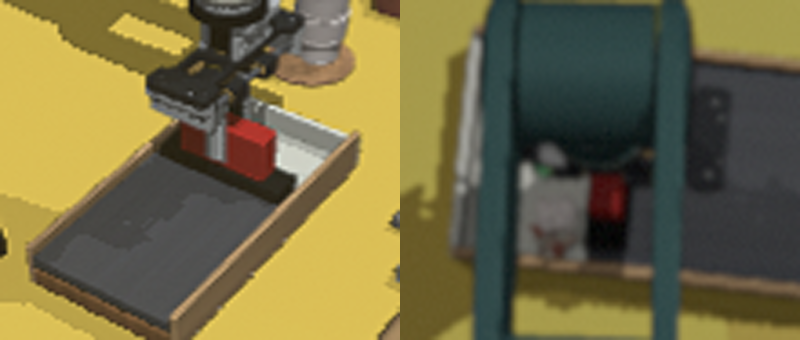

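The slate behind the scraper is clear, and chips show in the trough at about (555,215) in the right panel. I'll push 5 mm further, then lift.

Request:
{"op": "apply_moves", "data": {
  "plan": [
    [[0,-0.2,0],0],
    [[0,-0.2,0],0],
    [[0,-0.1,0],0],
    [[0,0,0],0],
    [[0,0,-0.3],0],
    [[0,0,-1],0],
    [[0,0,-2],0],
    [[0,0,-3],0]
  ]
}}

```text
clock: 24.5
eef_pos: [0.5252, 0.0582, 0.2323]
orientation: [-180.0, 0.4, -4.9]
contact_force: [0.3, -0.2, -1.9]
opening: 0.3
grip_force: 30.0
```

Request:
{"op": "apply_moves", "data": {
  "plan": [
    [[0,2,-1],0],
    [[0,4.5,0],0],
    [[0,4.5,0],0],
    [[0,4.5,0],0],
    [[0,4.5,0],0],
    [[0,3,0],0],
    [[0,1,0],0],
    [[0,0,0],0]
  ]
}}

```text
clock: 25.3
eef_pos: [0.5057, -0.1821, 0.244]
orientation: [-179.9, 0.1, -5.1]
contact_force: [-0.9, 0.1, -2.7]
opening: 0.293
grip_force: 30.0
```

Run:
```python
from h import *
for n in("top","scene"):
    f=grab_frame(n);np.save(n+"5.npy",f,allow_pickle=True);cv2.imwrite(f"pics/{n}5.png",f["frame"][:,:,::-1])
print(manip.get_obs()["eef_pos"],manip.get_obs()["contact_force"])
s=cv2.imread("pics/scene5.png")[130:230,200:310];t=cv2.imread("pics/top5.png")[140:225,185:295]
cv2.imwrite("pics/c5.png",np.hstack([cv2.resize(a,(400,340),interpolation=cv2.INTER_CUBIC) for a in(s,t)]))
```

```text
[ 0.506  -0.1803  0.2442] [ 0.2718 -0.2225 -2.3095]
```

View pics/c5.png

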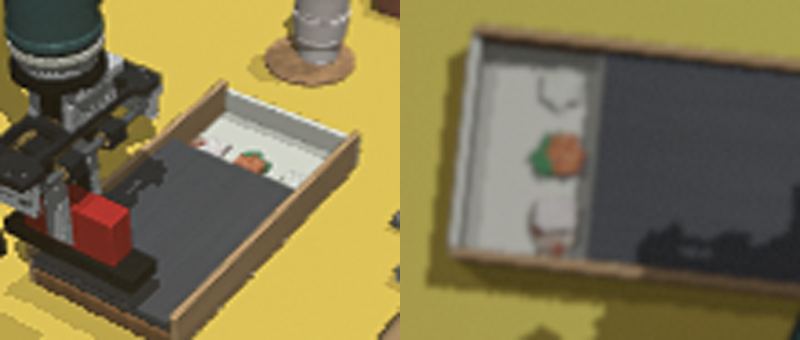

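All five chips lie in the trough: white at (560,90), orange on green at (558,155), and white and red at (553,220) in the right panel. The slate is empty. I'm returning the scraper to its mat.

Request:
{"op": "apply_moves", "data": {
  "plan": [
    [[0,3,0],0],
    [[0.1,4,0],0],
    [[0,4,0],0],
    [[0,2.2,1],0],
    [[0,0.7,3],0],
    [[0,0,3],0],
    [[0,0,2],0],
    [[0,0,0.8],0]
  ]
}}

```text
clock: 26.2
eef_pos: [0.4946, -0.3173, 0.1435]
orientation: [-179.8, 0.3, -4.8]
contact_force: [-0.3, 0.6, -2.9]
opening: 0.297
grip_force: 30.0
```

Request:
{"op": "apply_moves", "data": {
  "plan": [
    [[0,0,0.6],0],
    [[0,0,0.3],0],
    [[0,0,0.2],0],
    [[0,0,0.1],0],
    [[0,0,0.05],0],
    [[0,0,0],0],
    [[0,0,0],0],
    [[0,0,0],0]
  ]
}}

```text
clock: 27.0
eef_pos: [0.495, -0.3201, 0.1344]
orientation: [180.0, -0.0, -5.0]
contact_force: [-0.4, 0.1, -3.9]
opening: 0.296
grip_force: 30.0
```

Run:
```python
from h import *
f=np.load("top5.npy",allow_pickle=True).item();W=cloud(f);hsv=cv2.cvtColor(f["frame"],cv2.COLOR_RGB2HSV)
u=np.array([.0854,.9964]);v=np.array([.9964,-.0854]);o=np.array([.523,.0105])
X=(W[...,:2]-o)@v;Y=(W[...,:2]-o)@u;Z=W[...,2]-.003
m=(abs(X)<.074)&(Y>.06)&(Y<.16)
print("trough z pct",np.nanpercentile(Z[m],[5,50,90,98,100]))
for nm,a,b in(("orange/red",0,20),("green",40,80)):
    q=m&(hsv[...,0]>=a)&(hsv[...,0]<b)&(hsv[...,1]>90);print(nm,q.sum(),[np.percentile(k[q],[5,50,95]) for k in(X,Y,Z)])
print(manip.get_obs()["eef_pos"],manip.get_obs()["contact_force"])
```

```text
trough z pct [0.0089 0.0142 0.0265 0.0309 0.0378]
orange/red 82 [array([-0.0152, -0.0011,  0.0117]), array([0.0729, 0.0852, 0.0961]), array([0.0218, 0.027 , 0.0308])]
green 12 [array([-0.0131, -0.0085, -0.0025]), array([0.1003, 0.1065, 0.1101]), array([0.0174, 0.0194, 0.0218])]
[ 0.495  -0.3201  0.1344] [-0.3626  0.1144 -3.8816]
```

Every chip is low in the trough, with tops below 0.031 m. I'm lowering the scraper the last few millimetres.

Request:
{"op": "apply_moves", "data": {
  "plan": [
    [[0,0,0.1],0],
    [[0,0,0.1],0],
    [[0,0,0.1],0],
    [[0,0,0.05],0],
    [[0,0,0.05],0],
    [[0,0,0],0],
    [[0,0,0],0],
    [[0,0,0],0]
  ]
}}

```text
clock: 27.8
eef_pos: [0.495, -0.32, 0.1302]
orientation: [180.0, -0.0, -4.9]
contact_force: [-0.4, -0.8, -2.3]
opening: 0.302
grip_force: 30.0
```

Request:
{"op": "apply_moves", "data": {
  "plan": [
    [[0,0,0.05],0],
    [[0,0,0.05],0],
    [[0,0,0],0],
    [[0,0,0],0],
    [[0,0,0],0],
    [[0,0,0],0],
    [[0,0,0],0],
    [[0,0,0],0]
  ]
}}

```text
clock: 28.6
eef_pos: [0.495, -0.32, 0.1295]
orientation: [180.0, -0.0, -4.9]
contact_force: [-1.1, 0.6, 1.6]
opening: 0.297
grip_force: 30.0
```

Request:
{"op": "apply_moves", "data": {
  "plan": [
    [[0,0,0],0],
    [[0,0,0],0],
    [[0,0,0],0],
    [[0,0,0],0],
    [[0,0,0],0],
    [[0,0,0],0],
    [[0,0,0],0],
    [[0,0,0],0]
  ],
  "gripper": 7
}}

```text
clock: 29.4
eef_pos: [0.4949, -0.32, 0.1292]
orientation: [180.0, -0.0, -4.9]
contact_force: [0.1, -0.1, -0.6]
opening: 0.744
grip_force: 0.0
```

Request:
{"op": "apply_moves", "data": {
  "plan": [
    [[0,0,-1],0],
    [[0,0,-3],0],
    [[0,0,-4],0],
    [[0,0,-4],0],
    [[0,0,-4],0],
    [[-4,0,0],0],
    [[-4,0,0],0],
    [[-4,0,0],0]
  ]
}}

```text
clock: 30.2
eef_pos: [0.3743, -0.3094, 0.2905]
orientation: [179.9, -0.1, -4.9]
contact_force: [0.5, -0.6, -0.2]
opening: 0.744
grip_force: 0.0
```

Request:
{"op": "apply_moves", "data": {
  "plan": [
    [[-4,0,0],0],
    [[-2,0,0],0],
    [[0,0,0],0],
    [[0,0,0],0],
    [[0,0,0],0],
    [[0,0,0],0],
    [[0,0,0],0],
    [[0,0,0],0]
  ]
}}

```text
clock: 31.0
eef_pos: [0.3161, -0.3045, 0.2889]
orientation: [-180.0, 0.0, -4.9]
contact_force: [0.0, 0.1, -0.0]
opening: 0.748
grip_force: 0.0
```

Run:
```python
from h import *
for n in("top","scene"):
    f=grab_frame(n);cv2.imwrite(f"pics/{n}6.png",f["frame"][:,:,::-1])
    W=cloud(f);hsv=cv2.cvtColor(f["frame"],cv2.COLOR_RGB2HSV)
    near=(abs(W[...,0]-.495)<.1)&(abs(W[...,1]+.319)<.07)
    red=((hsv[...,0]<8)|(hsv[...,0]>172))&(hsv[...,1]>120)
    P=W[near&red&(W[...,2]>.068)];print(n,rect(P),np.median(P[:,2]))
    m=(np.hypot(W[...,0]-.4915,W[...,1]-.35)<.06)&(hsv[...,1]<70)&(W[...,2]>.09);P=W[m];print(np.percentile(P[:,2],98),circ(P[abs(P[:,2]-.113)<.008]))
```

```text
top (array([ 495.2927, -317.505 ]), array([27.9534, 99.0308]), 85.00299072265625) 0.07665298669113554
0.11931644995789713 (array([0.4912, 0.3505]), np.float64(0.03187834686949324))
scene (array([ 498.1899, -321.9573]), array([29.2414, 98.7917]), 85.32703399658203) 0.07630435157650278
0.1177479032371467 (array([0.4924, 0.348 ]), np.float64(0.031896820660160766))
```

View pics/scene6.png

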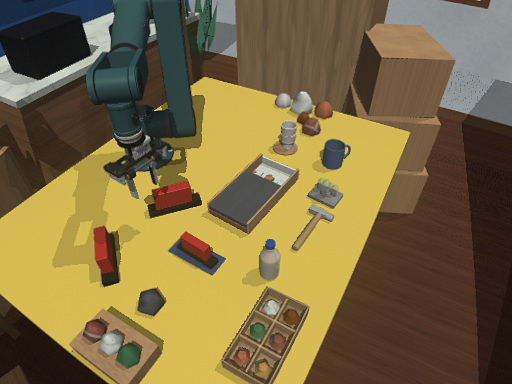

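The picture shows the scraper upright on its mat at (197,250), the cups nested at (288,137), the slate clear and the gripper touching nothing.

```bash
python3 -c "
from rig import manip
print(manip.hand_in())"
```

```text
the job is handed in; nothing more can be done
None
```

I handed the job in at about 31 s of the 72 s allowed; no verdict came back, but in the last images the cup is nested in its match, all five chips are in the trough, the scraper is upright on its mat and the bystanders look unmoved.

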